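# Hook the clean filter cassette into the ventilation unit

### The job

Fit the clean filter cassette (white frame, green pull tab) into the open filter seat of the white ventilation unit: hook one short edge under the blue lip, then swing the other end down until the cassette lies flat on the bottom of the seat. Keep hold of it until it is down flat, then let go. Leave the used cassette with the orange tab where it lies.

Things in the scene. Friction and masses are not known exactly. Their poses are not given: they have to be found in the camera images.
- clean_grip (a point): Clean filter cassette, loose, 0.25 kg: rigid plate, white frame and pleats, 180 (its x) x 110 (y) x 12 mm, flat on the bench, z up. Green upright tab in the middle of its top: 14 mm thick in x, 56 wide in y, top 56 mm above the underside; pinch it across x. This point: in the tab, over the plate's centre, 36 mm above the underside, 24 above the plate's top. Short edges alike: either may go under the lip.
- used_grip (a point): Used filter cassette, loose, to be left alone: same shape, size, point and axes, but grey frame, dark dirty pleats and an orange tab. One cassette lies left and one right of the unit, either way round.
- seat (a point): Filter seat in the top of the fixed white ventilation unit: centre of its flat floor, 30 mm above the bench. x points away from the lip end (roughly towards the robot), z up. Seat 200 mm long (x -100 to 100), 130 wide (y -65 to 65). Side walls (10 mm thick) and the casing past the +x end stand 24 mm above the floor. Seated, the clean_grip point is 36 mm above this point.
- lip (a point): Blue lip at the seat's -x end: middle of its lower free edge, 70 mm to -x of the seat point and 28 mm above the floor. Same axes. It is 6 mm thick and covers the seat's last 30 mm towards -x. The opening left is 170 mm, so the cassette goes in only tilted 10 to 20 degrees, low edge first under the lip; flat, 10 to 30 mm of it lies under. In the seat open fingers 70 mm at most, clear of the lip.
Not all that is in view belongs to the job. Leave any purple or turquoise look-alike of the part that bears clean_grip alone.

How it is judged:
By the outcome, as a careful person would: the job done as asked, in the order asked, and still so for the second after the job is handed in, with the robot touching nothing.
It also fails if it takes over 43 s, if anything falls off the work surface, if the arm or the gripper's body presses on something with over 40 N, if the wrist force passes 120 N, or if a joint passes its speed limit or range.

### The arm

A 7-joint arm with a two-finger parallel gripper is mounted at the origin on the work surface. World frame = base frame: x ahead of the robot, y to its left, z up, the work surface at z = 0. Lengths are in m, angles in rad, forces in N, time in s.
With the tool pointing down it reaches from about 0.35 to 0.775 m from the base axis. Payload 3.1 kg.
Tool frame: the origin (TCP) lies at the very end of the fingers, on their centre line; the grasp point (between the pads) lies 19 mm behind it; z points along the fingers, x is the direction in which the jaws open and shut, and the axes are right-handed (so a half turn about z gives the same grasp; the last joint's range is limited). The gripper opens to 85 mm and grips with 20 to 120 N. Pads are 22 mm wide; open, the fingers measure 114 mm over their backs; the gripper's body (76 mm by 85 mm) begins 54 mm behind the grasp point. The pads swing forward as they close: fully open they stand 13 mm farther back than shut.
Start: joints at [-1.355, 0.311, 0.014, 1.512, -0.004, 1.319, -0.027], TCP at [0.14, 0.532, 0.231] pointing down, gripper open.
Joint ranges: [-2.7, 2.7], [-0.3, 1.91], [-1.27, 1.3], [0.12, 2.57], [-1.44, 4.58], [0.2, 2.03], [-3.05, 3.05]. Speed limits (rad/s): [2.79, 2.79, 3.14, 3.14, 3.14, 3.14, 3.14].

### API

Orientations are given as a 3x3 rotation matrix whose columns are the frame's x, y, z axes.
In Python, from station import robot gives the robot as it stands. The module is installed in compiled form; this text tells all that it offers.
- The arm moves only by the tool step_arm, never from a script. Its argument "motion" is one flat list of numbers, 5 for each row, row after row: the shift along the world's x, y, z in mm, then the turn about the world's z in rad, then the closure, from 0 (fully open) to 1 (shut). In form: [tx, ty, tz, turn, claw, tx, ty, tz, turn, claw, ...]. A call has exactly 8 rows; each row shifts and turns the commanded pose from where the row before left it; what a row does not reach is not made up. A row lasts 1/10 s, in which the tool goes at most 50 mm and 8.59 degrees, less where a joint would pass 70% of its speed; a pose out of reach is approached as far as the arm can. A call with a gripper value outside its range is refused whole. The fingers move at their own pace and stop on an object; the grip force is fixed at half the most. Time passes only in rows, so rows that do not move let the fingers close, or fill a call up. It gives the time, the measured TCP pose, the force and the opening at its end, in the units of the state.
- robot.get_state(): the state, without advancing time (a new reading comes with each control period).
- robot.get_image(name): name is "scene" or "top" or "wrist"; returns the picture (384x512x3 uint8, red, green, blue); there is no depth.
- robot.get_calibration(name): a dict with "K" (3x3 intrinsics, pixels), "camera_from_world" (4x4, takes a point from world to camera coordinates); the wrist camera has in their place "mount" (4x4, takes a point from camera to tool coordinates, whose origin is the TCP and whose axes are the tool frame's). Camera axes: x right, y up, looking along -z (the intrinsics and any distortion apply to the point x, -y, -z); pixel columns grow to the right and rows downward; lengths in m; the calibration is good to about 2 mm. A picture is of the moment at which its call begins: read the wrist's pose just before it. get_calibration takes no time and is no camera call.
- robot.job_done(): hands the job in, once; it reports no verdict.
The state is a dict: "clock": time; "joint_positions": joint angles; "joint_velocities": joint speeds; "tau": joint torques, N m; "position": TCP position; "tool_rot": TCP orientation; "ft_force": force on the tool from outside, world axes, zero at the start; "moment": the same for the moment, N m; "grip_width": finger opening in m.
Only numpy, scipy, OpenCV 4.12 (cv2) and the standard library are available. Lean on these libraries where they do the work, as an engineer would, in place of code of your own. Each camera call takes 0.05 s, during which the arm holds its last target.

## Working session

There is one attempt and no reset: what is moved stays moved. The work goes in short steps, Python scripts to look and compute and a tool call to move; the robot and the scene stay as the last step left them, time stands still between calls to the robot, and variables do not carry over. Pictures are saved under pics/ and viewed, and the job is handed in when it is done.

Besides the shell and the picture viewer there is one more tool, called after "Call:" as name(argument=value, ...) on one line, values as JSON. step_arm: Moves the arm, as the interface text tells. Its arguments: {"type":"object","properties":{"motion":{"type":"array"}},"required":["motion"]}

```bash
mkdir -p pics; python3 - <<'E'
from station import robot
import cv2, numpy as np
s=robot.get_state(); print(s)
for n in("scene","top","wrist"):
    cv2.imwrite(f"pics/{n}0.png",robot.get_image(n)[:,:,::-1])
    print(n,{k:np.round(v,4).tolist() if not isinstance(v,str) else v for k,v in robot.get_calibration(n).items()})
E
```

```text
{'clock': 0.0, 'joint_positions': array([-1.35469933,  0.3117274 ,  0.01394056,  1.51306903, -0.00436035,
        1.31916436, -0.02716603]), 'joint_velocities': array([ 2.03304684e-03,  1.65066178e-05, -1.01474440e-03,  7.05508463e-04,
       -1.11895004e-03, -7.84424820e-04, -5.61799789e-04]), 'tau': array([-3.77208125e-04, -3.79917669e+01,  1.45934620e-01, -2.30588704e+01,
        1.24085328e-02,  1.39243144e-02, -7.65257340e-06]), 'position': array([0.14001442, 0.53113184, 0.23021515]), 'tool_rot': array([[ 2.54786425e-01,  9.66997232e-01, -4.80365339e-04],
       [ 9.66994532e-01, -2.54786850e-01, -2.28816740e-03],
       [-2.33504231e-03,  1.18483335e-04, -9.99997267e-01]]), 'ft_force': array([-0.13640628, -0.6690519 ,  0.40833816]), 'moment': array([ 0.04689035, -0.00334728,  0.0304658 ]), 'grip_width': 0.08510526799964235}
scene {'K': [[442.9411, 0.0, 255.0413], [0.0, 442.9411, 191.2907], [0.0, 0.0, 1.0]], 'camera_from_world': [[0.1692, 0.9856, -0.0003, 0.0231], [-0.6806, 0.117, 0.7232, 0.359], [0.7128, -0.1222, 0.6906, -1.9592], [0.0, 0.0, 0.0, 1.0]]}
top {'K': [[407.531, 0.0, 251.4679], [0.0, 407.531, 187.0084], [0.0, 0.0, 1.0]], 'camera_from_world': [[0.0373, -0.9993, 0.0012, -0.1153], [0.9775, 0.0367, 0.2076, -0.5528], [-0.2075, -0.0066, 0.9782, -1.4034], [0.0, 0.0, 0.0, 1.0]]}
wrist {'K': [[314.7465, 0.0, 259.2414], [0.0, 314.7465, 190.5928], [0.0, 0.0, 1.0]], 'mount': [[1.0, 0.0009, 0.0, -0.0001], [0.0008, -0.9484, -0.3169, -0.0817], [-0.0002, 0.3169, -0.9484, -0.1437], [0.0, 0.0, 0.0, 1.0]]}
```

View pics/top0.png

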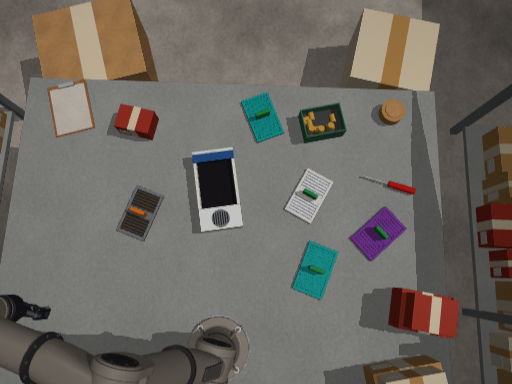

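View pics/scene0.png

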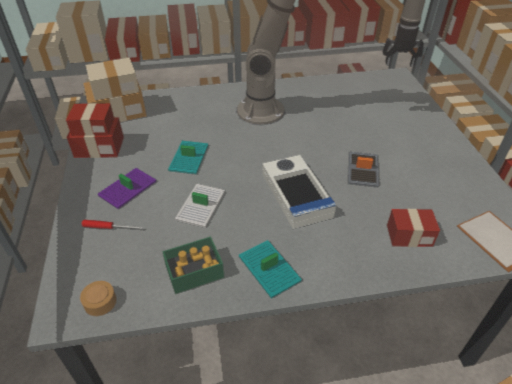

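View pics/wrist0.png

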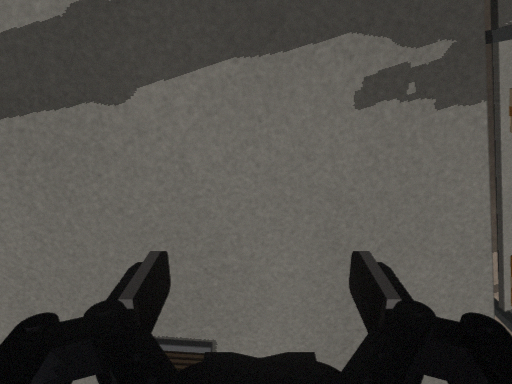

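The top view shows the clean cassette at about (309,196) and the unit at (217,190), with its blue lip at (212,156). The used cassette is at (140,213); the purple and turquoise plates are decoys. Next I'll enlarge the view to pick corners.

```bash
python3 - <<'E'
import cv2
im=cv2.imread("pics/top0.png")
cv2.imwrite("pics/topA.png",cv2.resize(im[140:240,180:260],None,fx=6,fy=6,interpolation=cv2.INTER_CUBIC)) if 0 else None
cv2.imwrite("pics/topA.png",cv2.resize(im[142:240,180:260],None,fx=6,fy=6,interpolation=cv2.INTER_CUBIC))
cv2.imwrite("pics/topB.png",cv2.resize(im[160:230,275:345],None,fx=8,fy=8,interpolation=cv2.INTER_CUBIC))
E
```

```text
(no output)
```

View pics/topA.png

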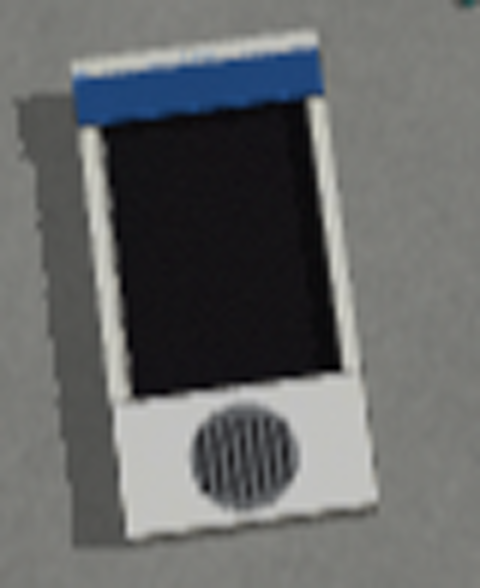

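View pics/topB.png

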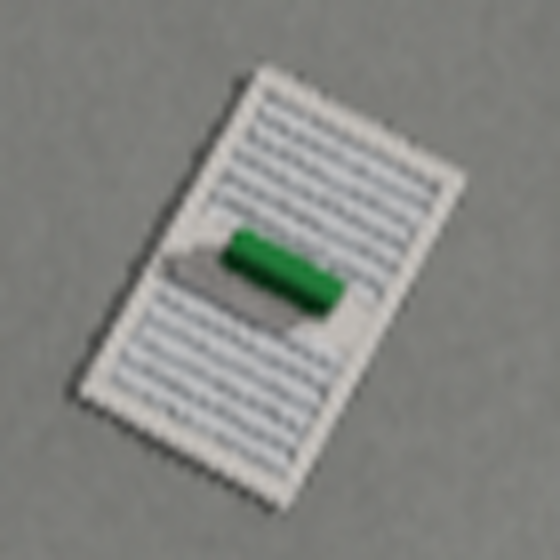

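```bash
cat > h.py <<'E'
import numpy as np,cv2
from scipy.optimize import least_squares
from station import robot
def proj(name,P,st=None):
    c=robot.get_calibration(name);K=c["K"]
    P=np.atleast_2d(P)
    if name=="wrist":
        T=np.eye(4);T[:3,:3]=st["tool_rot"];T[:3,3]=st["position"]
        M=np.linalg.inv(T@c["mount"])
    else: M=c["camera_from_world"]
    q=P@M[:3,:3].T+M[:3,3]; q=q*[1,-1,-1]
    p=q@np.array(K).T; return p[:,:2]/p[:,2:]
def fit(name,model,pix,x0,zb,st=None):
    model=np.array(model,float);pix=np.array(pix,float)
    def w(v):
        c,s=np.cos(v[2]),np.sin(v[2])
        return np.c_[v[0]+c*model[:,0]-s*model[:,1],v[1]+s*model[:,0]+c*model[:,1],zb+model[:,2]]
    r=least_squares(lambda v:(proj(name,w(v),st)-pix).ravel(),x0)
    return r.x,np.round(r.fun.reshape(-1,2),1)
E
python3 - <<'E'
from h import *
a=lambda u,v:(180+(u+.5)/6-.5,142+(v+.5)/6-.5)
b=lambda u,v:(275+(u+.5)/8-.5,160+(v+.5)/8-.5)
def inv(p,z):
    f=least_squares(lambda v:(proj("top",[v[0],v[1],z])-p).ravel(),[.5,0]);return f.x
for n,p,z in [("casL",a(132,397),.054),("casR",a(342,371),.054),("outL",a(128,537),.054),("outR",a(378,500),.054),("lipL",a(80,127),.064),("lipR",a(324,97),.064),("farL",a(72,70),.054),("farR",a(316,36),.054)]: print(n,inv(p,z).round(4))
# seat: x toward robot: yaw ~ pi ; left in picture = +y world = -y seat
x,r=fit("top",[(.1,-.065,.024),(.1,.065,.024),(-.07,-.075,.034),(-.07,.075,.034)],[a(132,397),a(342,371),a(80,127),a(324,97)],[.6,0,3.1],.03);print("seat",x,r.tolist())
x,r=fit("top",[(.09,.055,.012),(.09,-.055,.012),(-.09,-.055,.012),(-.09,.055,.012)],[b(263,68),b(465,178),b(287,508),b(82,393)],[.6,-.25,-.5],0);print("clean",x,r.tolist())
t=[inv(b(*p),.056) for p in[(236,235),(330,305)]];print(t)
E
```

```text
casL [0.4755 0.08  ]
casR [ 0.4958 -0.0437]
outL [0.3926 0.0772]
outR [ 0.4198 -0.0683]
lipL [0.6371 0.1204]
lipR [ 0.6614 -0.0257]
farL [0.6756 0.1292]
farR [ 0.7028 -0.0185]
seat [0.58232802 0.03529183 3.31308689] [[-0.7, 0.8], [0.6, 0.3], [-0.2, -0.4], [0.3, -0.7]]
clean [ 0.54377861 -0.30703222 -0.47988233] [[-0.2, -0.6], [0.7, -0.2], [0.2, 0.6], [-0.7, 0.1]]
[array([ 0.5571312 , -0.28338144]), array([ 0.52677474, -0.32566662])]
```

Call:
step_arm(motion=[30, -30, 0, -0.01, 0, 30, -30, 0, -0.01, 0, 30, -30, 0, -0.01, 0, 30, -30, 0, -0.01, 0, 30, -30, 0, -0.01, 0, 30, -30, 0, -0.01, 0, 30, -30, 0, -0.01, 0, 30, -30, 0, -0.01, 0])

```text
clock: 0.95
position: [0.381, 0.2903, 0.2312]
tool_rot: [[0.332, 0.943, -0.0], [0.943, -0.332, 0.0], [-0.0, -0.0, -1.0]]
ft_force: [0.4, -0.0, 0.6]
grip_width: 0.0856
```

Call:
step_arm(motion=[30, -30, 0, -0.01, 0, 30, -30, 0, -0.01, 0, 8, -41, 0, -0.01, 0, 8, -41, 0, -0.01, 0, 8, -41, 0, -0.01, 0, 8, -41, 0, -0.01, 0, 8, -41, 0, -0.01, 0, 8, -41, 0, -0.01, 0])

```text
clock: 1.75
position: [0.488, -0.0157, 0.2311]
tool_rot: [[0.406, 0.914, -0.0], [0.914, -0.406, 0.0], [0.0, -0.0, -1.0]]
ft_force: [0.7, 0.4, -0.2]
grip_width: 0.0858
```

Call:
step_arm(motion=[8, -41, 0, -0.01, 0, 8, -41, 0, -0.01, 0, 8, -41, 0, -0.01, 0, 8, -41, 0, -0.01, 0, 8, -41, 0, -0.01, 0, 8, -41, -10, -0.01, 0, 8, -41, -10, -0.01, 0, 0, 0, 0, 0, 0])

```text
clock: 2.55
position: [0.5407, -0.3087, 0.2085]
tool_rot: [[0.478, 0.879, -0.006], [0.878, -0.478, -0.005], [-0.007, -0.003, -1.0]]
ft_force: [-0.0, 0.6, 0.3]
grip_width: 0.0853
```

```bash
python3 - <<'E'
from h import *
s=robot.get_state();print(s["position"],np.arctan2(s["tool_rot"][1,0],s["tool_rot"][0,0]),s["joint_positions"].round(2))
cv2.imwrite("pics/w1.png",robot.get_image("wrist")[:,:,::-1])
E
```

```text
[ 0.54070882 -0.30865711  0.20849045] 1.0727540114057212 [ 0.09  0.53  0.63  1.35 -0.3   1.37  1.79]
```

View pics/w1.png

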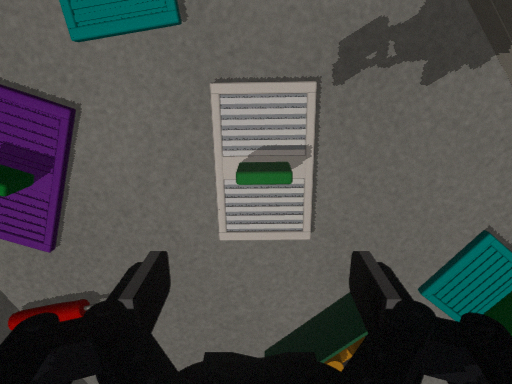

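```bash
python3 - <<'E'
import cv2
im=cv2.imread("pics/w1.png")
cv2.imwrite("pics/w1c.png",cv2.resize(im[75:250,200:326],None,fx=4,fy=4,interpolation=cv2.INTER_CUBIC)[:600] if 0 else cv2.resize(im[75:250,200:326],None,fx=3.4,fy=3.4,interpolation=cv2.INTER_CUBIC))
E
```

```text
(no output)
```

View pics/w1c.png

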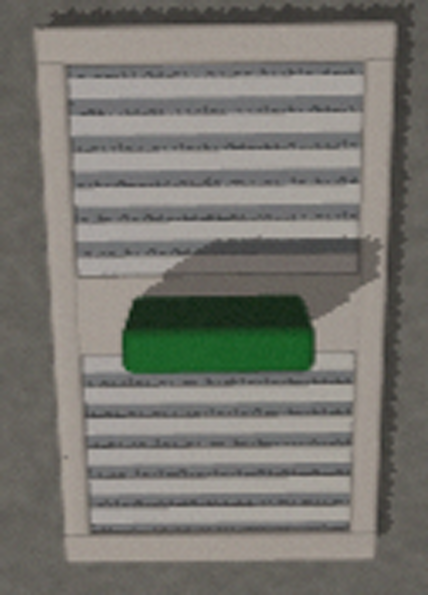

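```bash
python3 - <<'E'
from h import *
s=robot.get_state()
b=lambda u,v:(200+(u+.5)/3.4-.5,75+(v+.5)/3.4-.5)
pts=[b(36,28),b(396,24),b(374,557),b(67,560),b(131,328),b(307,327),b(314,370),b(124,370)]
m=[(-.09,-.055,.012),(-.09,.055,.012),(.09,.055,.012),(.09,-.055,.012),(-.007,-.028,.056),(-.007,.028,.056),(.007,.028,.056),(.007,-.028,.056)]
for k in (4,8):
    x,r=fit("wrist",m[:k],pts[:k],[.54,-.3,-.48],0,s);print(x,r.tolist())
print(s["position"],np.arctan2(s["tool_rot"][1,0],s["tool_rot"][0,0]))
E
```

```text
[ 0.54758055 -0.30298422 -0.48265838] [[-0.7, -0.5], [0.8, -0.7], [0.5, 0.9], [-0.6, 0.9]]
[ 0.54716871 -0.30294836 -0.48351279] [[-0.8, -0.9], [0.7, -1.1], [0.3, 0.7], [-0.8, 0.6], [-2.8, -0.1], [2.9, -0.4], [0.6, 0.7], [-0.2, 1.3]]
[ 0.5419308  -0.30487933  0.20932323] 1.0765461204358784
```

Call:
step_arm(motion=[2, -6, -20, 0.005, 0, 0, 0, -35, 0, 0, 0, 0, -35, 0, 0, 0, 0, -35, 0, 0, 0, 0, -30, 0, 0, 0, 0, -20, 0, 0, 0, 0, -12, 0, 0, 0, 0, -4, 0, 0])

```text
clock: 3.4
position: [0.5461, -0.3051, 0.0192]
tool_rot: [[0.463, 0.887, -0.001], [0.887, -0.463, 0.002], [0.001, -0.002, -1.0]]
ft_force: [0.4, -0.6, 0.2]
grip_width: 0.0856
```

Call:
step_arm(motion=[0, 0, 0, 0, 0, 0, 0, 0, 0, 0.5, 0, 0, 0, 0, 1, 0, 0, 0, 0, 1, 0, 0, 0, 0, 1, 0, 0, 0, 0, 1, 0, 0, 0, 0, 1, 0, 0, 0, 0, 1])

```text
clock: 4.2
position: [0.5473, -0.3081, 0.0221]
tool_rot: [[0.464, 0.886, 0.003], [0.886, -0.464, -0.002], [-0.0, 0.003, -1.0]]
ft_force: [-0.0, 1.4, 5.1]
grip_width: 0.0553
```

```bash
python3 - <<'E'
from h import *
s=robot.get_state();print(s["position"],s["grip_width"],s["ft_force"])
cv2.imwrite("pics/w2.png",robot.get_image("wrist")[:,:,::-1])
E
```

```text
[ 0.54731803 -0.30808991  0.02206306] 0.05530747387246415 [-0.04183142  1.37532271  5.072183  ]
```

View pics/w2.png

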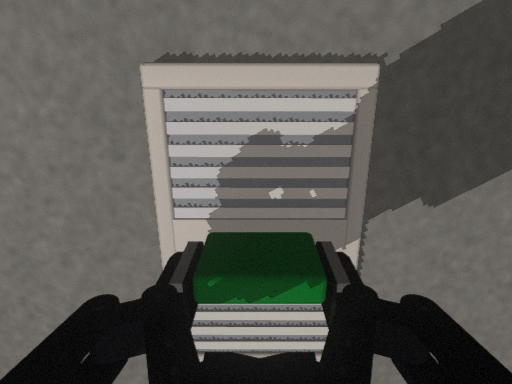

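The fingertips seem to have swung down onto the plate: the tool rose 3 mm and reads +5 N. I'll regrip a bit higher so the plate can pivot between the pads.

Call:
step_arm(motion=[0, 0, 0, 0, 0.2, 0, 0, 4, 0, 0.2, 0, 0, 4, 0, 0.2, 0, 0, 0, 0, 0.2, 0, 0, 0, 0, 1, 0, 0, 0, 0, 1, 0, 0, 0, 0, 1, 0, 0, 0, 0, 1])

```text
clock: 5.05
position: [0.5465, -0.3075, 0.0288]
tool_rot: [[0.464, 0.886, 0.001], [0.886, -0.464, -0.001], [-0.0, 0.001, -1.0]]
ft_force: [-0.9, 0.1, 2.4]
grip_width: 0.0549
```

```bash
python3 - <<'E'
from h import *
s=robot.get_state();print(s["position"],s["grip_width"],s["ft_force"])
E
```

```text
[ 0.54651442 -0.30751804  0.02878814] 0.05489172425416166 [-0.93692131  0.13961906  2.37852748]
```

```bash
python3 - <<'E'
import cv2
im=cv2.imread("pics/scene0.png")
cv2.imwrite("pics/sA.png",cv2.resize(im[145:230,255:340],None,fx=7,fy=7,interpolation=cv2.INTER_CUBIC))
E
```

```text
(no output)
```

View pics/sA.png

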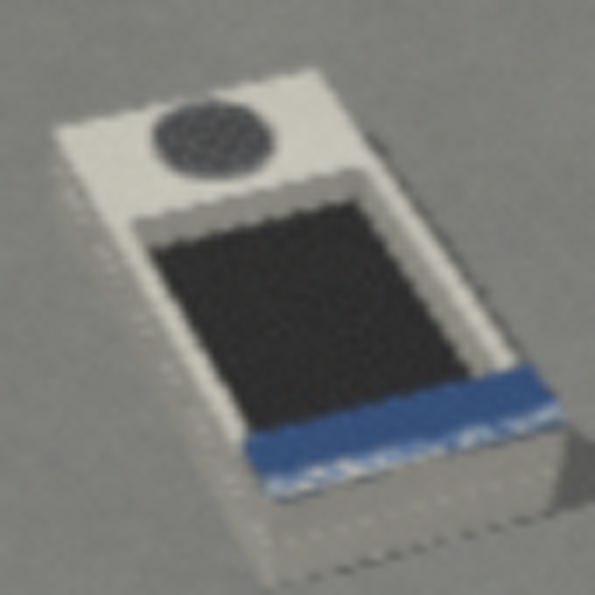

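Call:
step_arm(motion=[0, 0, 15, 0, 1, 0, 0, 30, 0, 1, 0, 0, 35, 0, 1, 0, 0, 35, 0.05, 1, 0, 30, 10, 0.1, 1, 0, 30, 0, 0.1, 1, 0, 30, 0, 0.1, 1, 0, 30, 0, 0.1, 1])

```text
clock: 5.85
position: [0.5454, -0.1856, 0.1534]
tool_rot: [[0.029, 1.0, -0.001], [1.0, -0.029, 0.001], [0.001, -0.001, -1.0]]
ft_force: [-0.2, 0.8, -2.2]
grip_width: 0.0549
```

```bash
python3 - <<'E'
from h import *
b=lambda u,v:(255+(u+.5)/7-.5,145+(v+.5)/7-.5)
x,r=fit("scene",[(.1,.065,.024),(.1,-.065,.024),(.1,.065,0),(.1,-.065,0),(-.07,.075,.034),(-.07,-.075,.034)],[b(133,222),b(360,168),b(155,248),b(355,203),b(245,440),b(530,365)],[.58,.03,3.3],.03);print(x,r.tolist())
E
```

```text
[0.58617683 0.03752826 3.30613012] [[-0.1, -0.3], [1.3, -0.5], [-3.4, 1.0], [1.5, -0.5], [-0.2, -0.1], [0.9, -0.0]]
```

Call:
step_arm(motion=[-5, 42, 0, 0.04, 1, -5, 42, 0, 0.04, 1, -5, 42, 0, 0.04, 1, -5, 42, 0, 0.04, 1, -6, 44, -5, 0.04, 1, 0, 0, -28, 0, 1, 0, 0, -28, 0, 1, 0, 0, 0, 0, 1])

```text
clock: 6.65
position: [0.5156, 0.0252, 0.0888]
tool_rot: [[-0.167, 0.986, -0.01], [0.986, 0.167, -0.001], [0.001, -0.01, -1.0]]
ft_force: [-0.9, -0.1, -2.4]
grip_width: 0.055
```

```bash
cat > shot.py <<'E'
from h import *
import sys
s=robot.get_state();print(s["position"].round(4),np.arctan2(s["tool_rot"][1,0],s["tool_rot"][0,0]).round(3),s["grip_width"].round(4),s["ft_force"].round(1),s["moment"].round(2),s["joint_positions"].round(2))
w=robot.get_image("wrist")[:,:,::-1];sc=robot.get_image("scene")[:,:,::-1][100:250,220:370]
sc=cv2.resize(sc,(384,384),interpolation=cv2.INTER_CUBIC)
im=np.hstack([w,sc]);im=cv2.resize(im,(800,343));cv2.imwrite(f"pics/{sys.argv[1]}.png",im)
E
python3 shot.py a1
```

```text
Traceback (most recent call last):
  File "shot.py", line 3, in <module>
    s=robot.get_state();print(s["position"].round(4),np.arctan2(s["tool_rot"][1,0],s["tool_rot"][0,0]).round(3),s["grip_width"].round(4),s["ft_force"].round(1),s["moment"].round(2),s["joint_positions"].round(2))
                                                                                                                ^^^^^^^^^^^^^^^^^^^^^
AttributeError: 'float' object has no attribute 'round'
```

```bash
sed -i 's/s\["grip_width"\].round(4)/s["grip_width"]/' shot.py; python3 shot.py a1
```

```text
[0.5156 0.0252 0.0888] 1.739 0.054967539550979674 [-0.9 -0.1 -2.4] [-0.06  0.13 -0.03] [-0.38  0.39  0.38  1.8  -0.17  0.99  1.81]
```

View pics/a1.png

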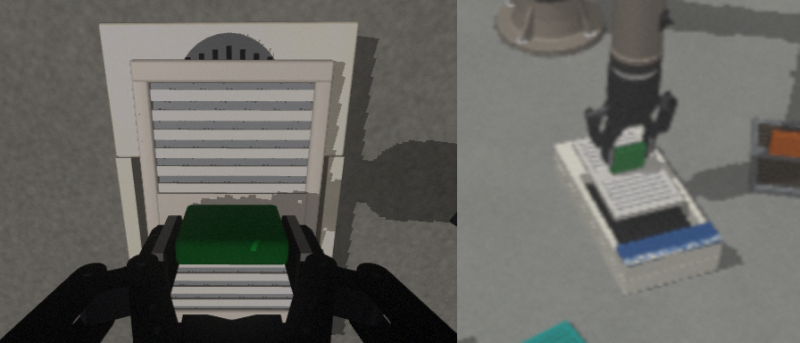

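Call:
step_arm(motion=[0, 0, -4, 0, 1, 0, 0, -3, 0, 1, 0, 0, -2, 0, 1, 0, 0, -2, 0, 1, 0, 0, -1, 0, 1, 0, 0, -1, 0, 1, 0, 0, -1, 0, 1, 0, 0, 0, 0, 1])

```text
clock: 7.55
position: [0.5225, 0.025, 0.0812]
tool_rot: [[-0.166, 0.986, 0.005], [0.986, 0.166, 0.001], [0.0, 0.005, -1.0]]
ft_force: [-1.1, 1.8, 9.9]
grip_width: 0.055
```

```bash
python3 shot.py a2
```

```text
[0.5225 0.025  0.0812] 1.738 0.05503738272051662 [-1.1  1.8  9.9] [-0.07  0.75 -0.09] [-0.37  0.4   0.38  1.81 -0.18  0.96  1.82]
```

View pics/a2.png

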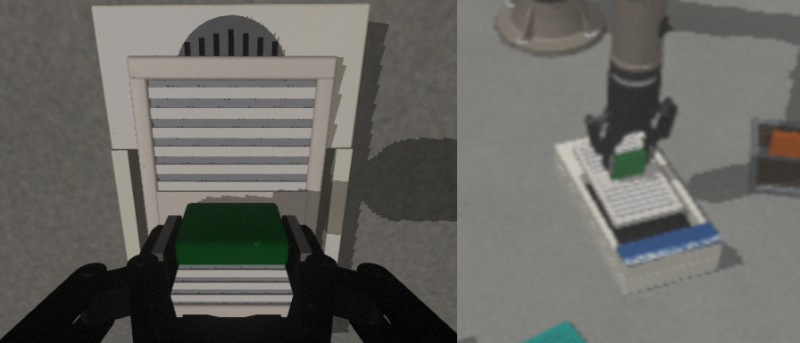

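Call:
step_arm(motion=[0, 0, -2, 0, 1, 0, 0, -2, 0, 1, 0, 0, -2, 0, 1, 0, 0, -2, 0, 1, 0, 0, -2, 0, 1, 0, 0, -1, 0, 1, 0, 0, 0, 0, 1, 0, 0, 0, 0, 1])

```text
clock: 8.45
position: [0.5298, 0.0262, 0.0739]
tool_rot: [[-0.167, 0.986, 0.021], [0.986, 0.167, 0.003], [-0.001, 0.021, -1.0]]
ft_force: [4.5, 2.0, 16.7]
grip_width: 0.0546
```

```bash
python3 shot.py a3
```

```text
[0.5298 0.0262 0.0739] 1.739 0.05463381194689273 [ 4.5  2.  16.7] [ 0.27 -0.54 -0.12] [-0.37  0.42  0.38  1.81 -0.19  0.93  1.83]
```

View pics/a3.png

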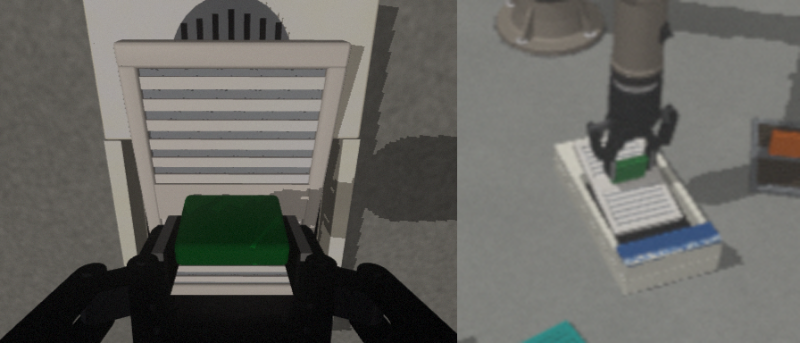

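```bash
cat > edge.py <<'E'
from h import *
import sys
def edge(pl,pr,st,disp=800/896):
    c=robot.get_calibration("wrist");K=np.array(c["K"])
    T=np.eye(4);T[:3,:3]=st["tool_rot"];T[:3,3]=st["position"];M=T@c["mount"]
    L,R=[np.linalg.inv(K)@[*(np.array(p)/disp),1] for p in(pl,pr)]
    d=.110/np.linalg.norm(L-R)
    return [(M@np.r_[r*d*np.array([1,-1,-1]),1])[:3] for r in(L,R)]
if __name__=="__main__":
    a=list(map(float,sys.argv[1:5]));s=robot.get_state()
    L,R=edge(a[:2],a[2:],s);print(L.round(4),R.round(4))
    o=np.array([.584,.036]);u=np.array([-.986,-.168]);v=np.array([.168,-.986])
    for P in(L,R,s["position"]): print("seat xyz mm",np.r_[(P[:2]-o)@u,(P[:2]-o)@v,P[2]-.03].round(4)*1e3)
E
python3 edge.py 116 43 350 42
```

```text
[ 0.4438 -0.0433  0.0714] [0.425  0.0651 0.0712]
seat xyz mm [151.6  54.7  41.4]
seat xyz mm [151.8 -55.4  41.2]
seat xyz mm [55.   0.5 44. ]
```

```bash
python3 - <<'E'
from h import *
sc=robot.get_image("scene")[:,:,::-1][140:225,255:340]
cv2.imwrite("pics/s3.png",cv2.resize(sc,None,fx=7,fy=7,interpolation=cv2.INTER_CUBIC))
E
```

```text
(no output)
```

View pics/s3.png

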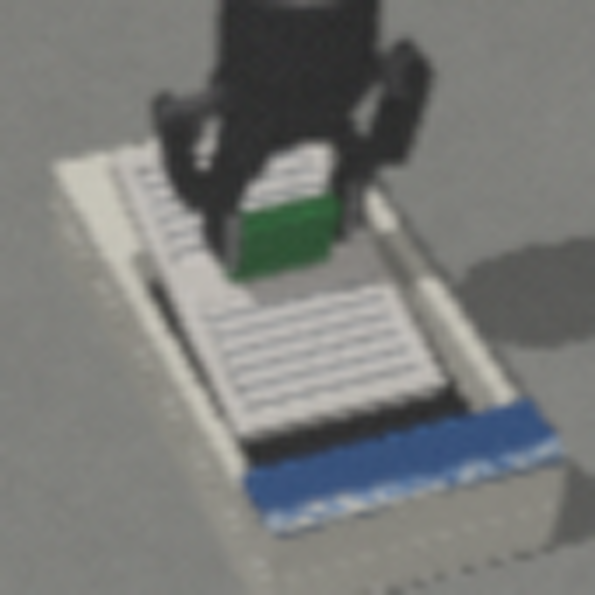

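```bash
cat > low.py <<'E'
from h import *
import sys
o=np.array([.584,.036]);u=np.array([-.986,-.168]);v=np.array([.168,-.986])
def low(pL,pR):
    W=lambda x,y,z:np.r_[o+u*x+v*y,z+.03]
    f=lambda q:(proj("scene",[W(q[0],q[2]+.055,q[1]),W(q[0],q[2]-.055,q[1])])-[pL,pR]).ravel()
    r=least_squares(f,[-.03,.02,0]);return r.x*1e3,r.fun.round(1)
if __name__=="__main__":
    r0=float(sys.argv[1]);a=list(map(float,sys.argv[2:6]))
    b=lambda u_,v_:np.array((255+(u_+.5)/7-.5,r0+(v_+.5)/7-.5))
    print("low top edge seat x,z,y mm",low(b(*a[:2]),b(*a[2:])))
E
python3 low.py 140 237 437 447 380
```

```text
low top edge seat x,z,y mm (array([-37.28889514,  22.8456274 ,   7.69876889]), array([-0.1, -0.2,  0.1,  0.2]))
```

Call:
step_arm(motion=[0, 0, -2, 0, 1, 0, 0, -2, 0, 1, 0, 0, -2, 0, 1, 0, 0, -2, 0, 1, 0, 0, -1, 0, 1, 0, 0, 0, 0, 1, 0, 0, 0, 0, 1, 0, 0, 0, 0, 1])

```text
clock: 9.4
position: [0.5302, 0.0263, 0.0733]
tool_rot: [[-0.168, 0.986, 0.022], [0.986, 0.167, 0.007], [0.003, 0.022, -1.0]]
ft_force: [-13.8, 2.2, 67.7]
grip_width: 0.055
```

```bash
python3 shot.py a4;python3 - <<'E'
from h import *
sc=robot.get_image("scene")[:,:,::-1][140:225,255:340]
cv2.imwrite("pics/s4.png",cv2.resize(sc,None,fx=7,fy=7,interpolation=cv2.INTER_CUBIC))
E
```

```text
[0.5302 0.0263 0.0733] 1.739 0.05504147114368442 [-13.8   2.2  67.7] [0.07 3.38 0.03] [-0.37  0.42  0.38  1.81 -0.19  0.93  1.83]
```

View pics/a4.png

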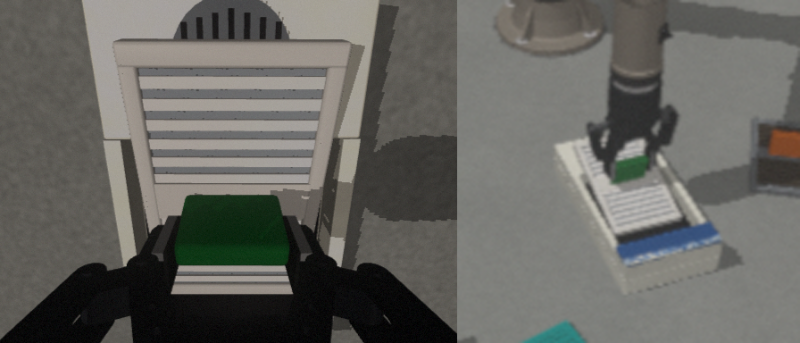

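View pics/s4.png

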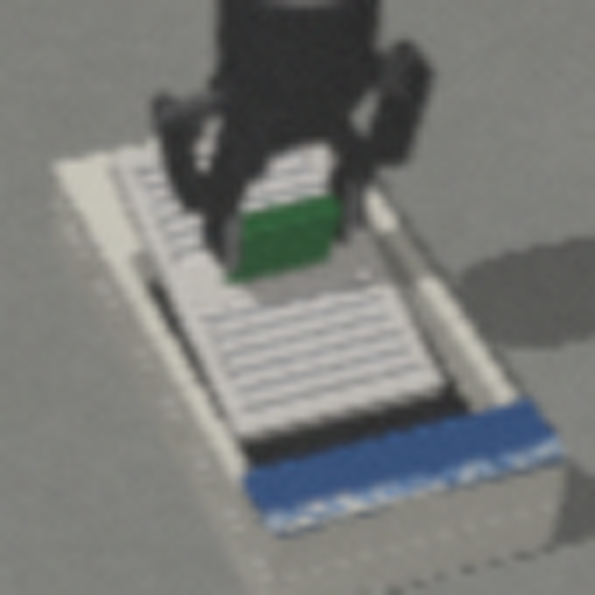

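```bash
python3 - <<'E'
from low import *
W=lambda x,y,z:np.r_[o+u*x+v*y,z+.03]
def sh(xl,zl,s):
    c=np.sqrt(1-s*s);n=np.array([-s,c])
    for nm,t,h in(("lowbot",0,0),("lowtop",0,.012),("hightop",.18,.012)):
        q=np.array([xl,zl])+t*np.array([c,s])+h*n
        for y in(.055,-.055):
            P=W(q[0],y+.002,q[1]);p=proj("scene",P)[0];p=((p-[255,140]+.5)*7-.5).round(0)
            st=robot.get_state();w=proj("wrist",P,st)[0]*800/896
            print(nm,y,p,w.round(0))
for a in((-.027,0,.19),(-.030,.009,.1),(-.03,0,.18)): print(a);sh(*a)
E
```

```text
(-0.027, 0, 0.19)
lowbot 0.055 [237. 452.] [163. 285.]
lowbot -0.055 [444. 399.] [297. 285.]
lowtop 0.055 [240. 438.] [159. 298.]
lowtop -0.055 [449. 385.] [300. 298.]
hightop 0.055 [110. 159.] [107.  51.]
hightop -0.055 [309. 114.] [348.  51.]
(-0.03, 0.009, 0.1)
lowbot 0.055 [240. 443.] [160. 296.]
lowbot -0.055 [449. 390.] [299. 296.]
lowtop 0.055 [243. 427.] [157. 310.]
lowtop -0.055 [452. 374.] [302. 309.]
hightop 0.055 [110. 169.] [113.  51.]
hightop -0.055 [307. 124.] [343.  50.]
(-0.03, 0, 0.18)
lowbot 0.055 [239. 456.] [163. 288.]
lowbot -0.055 [447. 403.] [296. 288.]
lowtop 0.055 [242. 442.] [160. 301.]
lowtop -0.055 [451. 388.] [300. 301.]
hightop 0.055 [112. 165.] [110.  57.]
hightop -0.055 [310. 119.] [346.  57.]
```

The press tilted the plate to about 10°, with the low edge on the floor and the underside on the casing rim. The 68 N reading is both ends being supported. Now I'll back off and check that the tilt holds.

Call:
step_arm(motion=[0, 0, 8, 0, 1, 0, 0, 8, 0, 1, 0, 0, 5, 0, 1, 0, 0, 0, 0, 1, 0, 0, 0, 0, 1, 0, 0, 0, 0, 1, 0, 0, 0, 0, 1, 0, 0, 0, 0, 1])

```text
clock: 10.35
position: [0.5198, 0.0248, 0.0787]
tool_rot: [[-0.166, 0.986, -0.001], [0.986, 0.166, -0.0], [-0.0, -0.001, -1.0]]
ft_force: [0.6, -0.3, -2.2]
grip_width: 0.0543
```

```bash
python3 shot.py a5;python3 - <<'E'
from h import *
sc=robot.get_image("scene")[:,:,::-1][140:225,255:340]
cv2.imwrite("pics/s5.png",cv2.resize(sc,None,fx=7,fy=7,interpolation=cv2.INTER_CUBIC))
E
```

```text
[0.5198 0.0248 0.0787] 1.738 0.05434509372171215 [ 0.6 -0.3 -2.2] [ 0.    0.02 -0.01] [-0.38  0.41  0.38  1.81 -0.18  0.96  1.82]
```

View pics/a5.png

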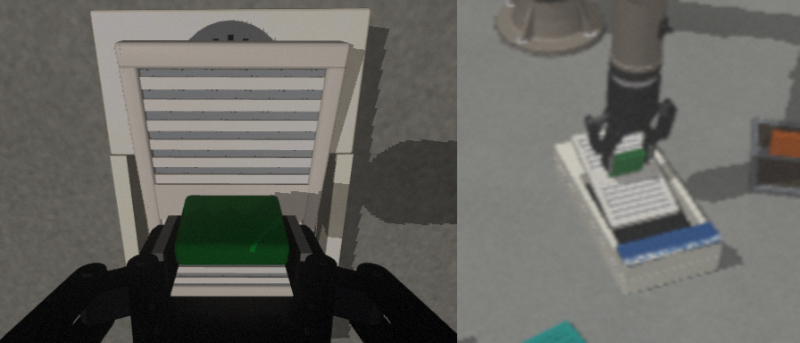

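View pics/s5.png

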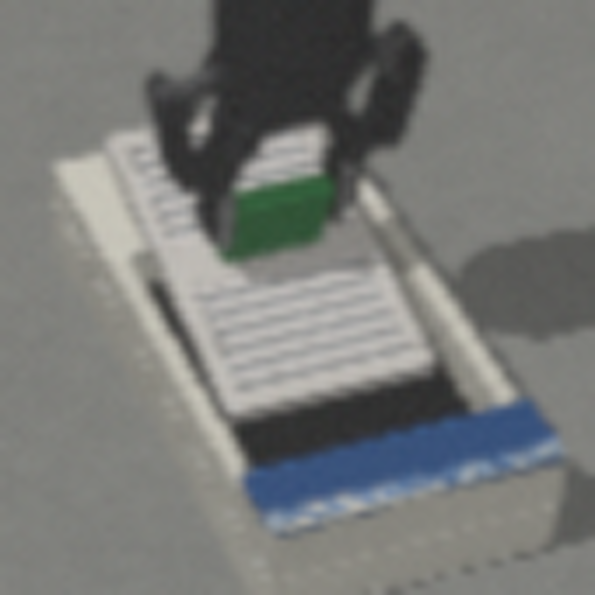

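```bash
cat > pose.py <<'E'
from low import *
W=lambda x,y,z:np.r_[o+u*x+v*y,z+.03]
def pts(q):
    xl,zl,s,y0,yaw=q;c=np.sqrt(1-s*s);n=np.array([-s,c]);out=[]
    for t,h in((0,.012),(.18,.012)):
        a=np.array([xl,zl])+t*np.array([c,s])+h*n
        for y in(.055,-.055): out.append(W(a[0],y0+y+yaw*t,a[1]))
    return out
def fitpose(scene,wrist,st):
    def f(q):
        P=pts(q);return np.r_[(proj("scene",P[:2])-scene).ravel(),(proj("wrist",P[2:],st)-wrist).ravel()*.5]
    r=least_squares(f,[-.03,.005,.15,0,0]);print("xl,zl mm %.1f %.1f s %.3f (%.1f deg) y0 %.1f yaw %.3f"%(r.x[0]*1e3,r.x[1]*1e3,r.x[2],np.degrees(np.arcsin(r.x[2])),r.x[3]*1e3,r.x[4]),r.fun.round(1))
if __name__=="__main__":
    a=np.array(list(map(float,sys.argv[1:9]))).reshape(4,2)
    fitpose((a[:2]+.5)/7-.5+[255,140],a[2:]*896/800,robot.get_state())
E
python3 pose.py 232 415 434 358 116 44 350 42
```

```text
xl,zl mm -13.5 4.1 s 0.182 (10.5 deg) y0 2.3 yaw -0.016 [-0.4 -0.3  0.4  0.3 -0.  -0.4  0.   0.4]
```

Call:
step_arm(motion=[10, 2, 0, 0, 1, 14, 3, 0, 0, 1, 14, 3, 0, 0, 1, 12, 2, 0, 0, 1, 10, 2, 0, 0, 1, 9, 2, 0, 0, 1, 0, 0, 0, 0, 1, 0, 0, 0, 0, 1])

```text
clock: 11.3
position: [0.5889, 0.0387, 0.0791]
tool_rot: [[-0.166, 0.986, -0.001], [0.986, 0.166, -0.0], [-0.0, -0.001, -1.0]]
ft_force: [0.0, 0.2, -1.5]
grip_width: 0.0552
```

```bash
python3 shot.py a6;python3 - <<'E'
from h import *
sc=robot.get_image("scene")[:,:,::-1][140:225,255:340]
cv2.imwrite("pics/s6.png",cv2.resize(sc,None,fx=7,fy=7,interpolation=cv2.INTER_CUBIC))
E
```

```text
[0.5889 0.0387 0.0791] 1.738 0.05516089265066944 [ 0.   0.2 -1.5] [-0.04 -0.06  0.03] [-0.35  0.53  0.37  1.61 -0.21  1.04  1.82]
```

View pics/a6.png

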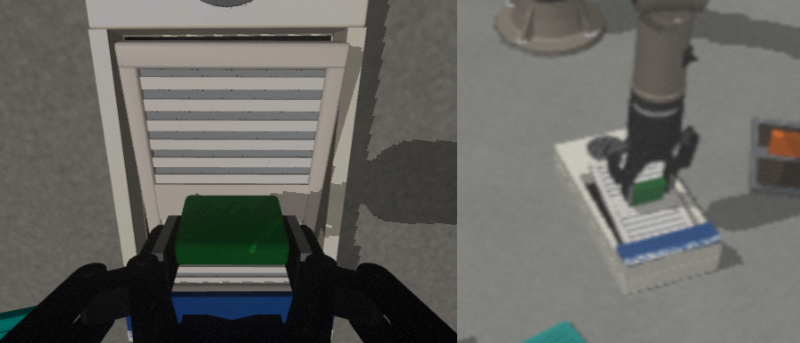

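View pics/s6.png

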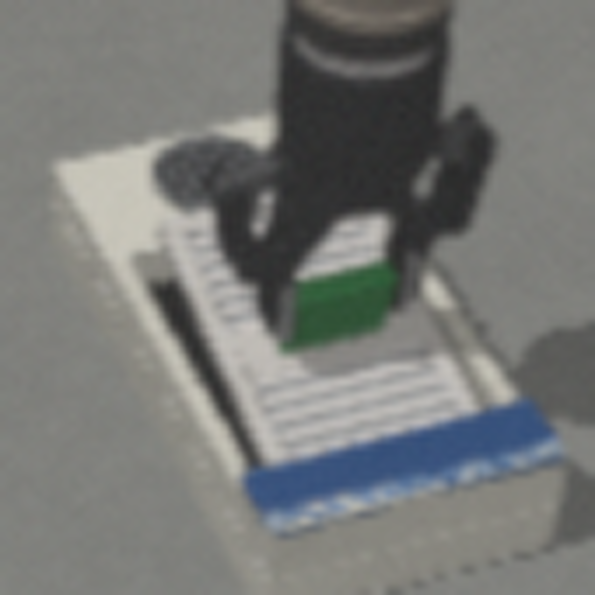

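Call:
step_arm(motion=[0, 0, -4, 0, 1, 0, 0, -4, 0, 1, 0, 0, -4, 0, 1, -1, 0, -3, 0, 1, -1, 0, -3, 0, 1, -1, 0, -2, 0, 1, -1, -1, -2, 0, 1, -1, 0, 0, 0, 1])

```text
clock: 12.25
position: [0.5842, 0.0375, 0.0586]
tool_rot: [[-0.166, 0.986, 0.001], [0.986, 0.166, 0.0], [0.0, 0.001, -1.0]]
ft_force: [-1.2, -0.3, 4.6]
grip_width: 0.0547
```

```bash
python3 shot.py a7;python3 - <<'E'
from h import *
sc=robot.get_image("scene")[:,:,::-1][140:225,255:340]
cv2.imwrite("pics/s7.png",cv2.resize(sc,None,fx=7,fy=7,interpolation=cv2.INTER_CUBIC))
E
```

```text
[0.5842 0.0375 0.0586] 1.738 0.05470711754684953 [-1.2 -0.3  4.6] [0.04 0.05 0.04] [-0.35  0.55  0.36  1.65 -0.22  0.99  1.83]
```

View pics/a7.png

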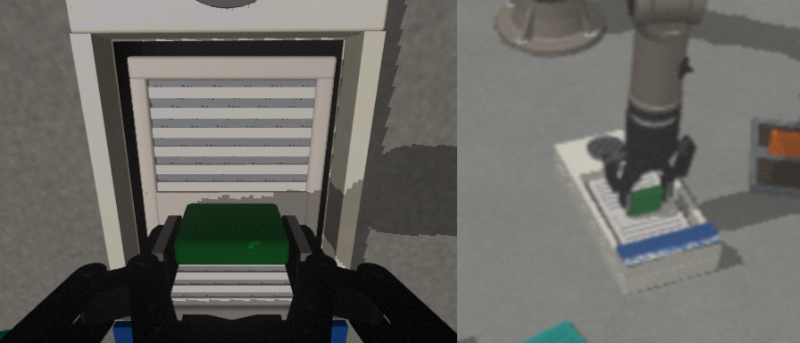

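View pics/s7.png

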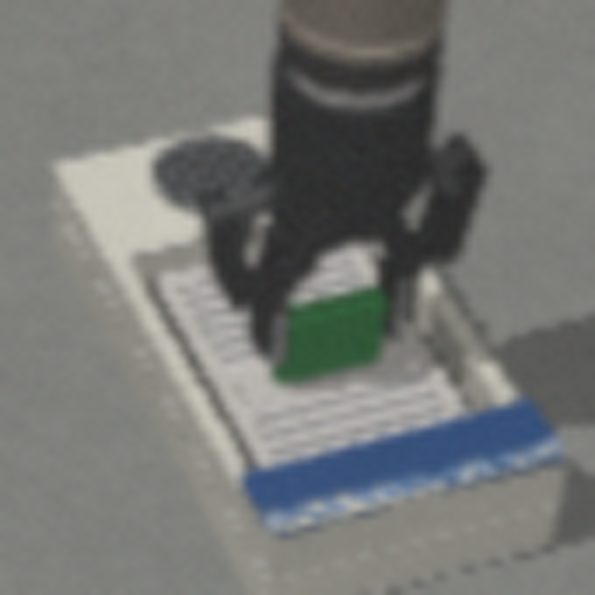

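Almost flat: the plate is inside the walls all round and under the lip. I'll press a little more to make sure it's down.

Call:
step_arm(motion=[0, 0, -2, 0, 1, 0, 0, -2, 0, 1, 0, 0, -2, 0, 1, 0, 0, -1, 0, 1, 0, 0, 0, 0, 1, 0, 0, 0, 0, 1, 0, 0, 0, 0, 1, 0, 0, 0, 0, 1])

```text
clock: 13.2
position: [0.5838, 0.0374, 0.0571]
tool_rot: [[-0.166, 0.986, 0.0], [0.986, 0.166, 0.002], [0.002, 0.001, -1.0]]
ft_force: [-16.2, 0.4, 34.9]
grip_width: 0.0549
```

```bash
python3 shot.py a8
```

```text
[0.5838 0.0374 0.0571] 1.738 0.054888636489395445 [-16.2   0.4  34.9] [-0.39  2.67 -0.01] [-0.35  0.55  0.36  1.65 -0.23  0.98  1.83]
```

View pics/a8.png

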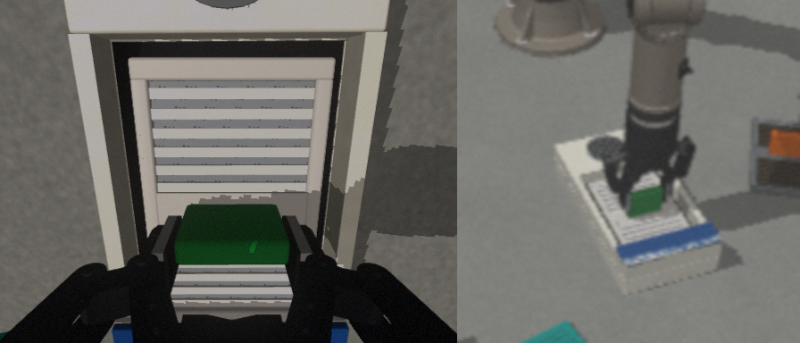

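```bash
python3 edge.py 130 59 335 58
```

```text
[ 0.5036 -0.0313  0.0387] [0.4849 0.0771 0.0387]
seat xyz mm [90.5 52.8  8.7]
seat xyz mm [ 90.8 -57.2   8.7]
seat xyz mm [-0.1 -1.4 27.1]
```

Call:
step_arm(motion=[0, 0, 4, 0, 1, 0, 0, 3, 0, 1, 0, 0, 0, 0, 1, 0, 0, 0, 0, 0.2, 0, 0, 0, 0, 0.2, 0, 0, 0, 0, 0.2, 0, 0, 0, 0, 0.2, 0, 0, 0, 0, 0.2])

```text
clock: 14.1
position: [0.5841, 0.0379, 0.0571]
tool_rot: [[-0.167, 0.986, -0.0], [0.986, 0.167, -0.0], [0.0, -0.0, -1.0]]
ft_force: [0.1, -0.4, -0.0]
grip_width: 0.0686
```

```bash
python3 shot.py a9
```

```text
[0.5841 0.0379 0.0571] 1.738 0.06856620022473821 [ 0.1 -0.4 -0. ] [-0.03  0.03  0.1 ] [-0.35  0.55  0.36  1.65 -0.22  0.98  1.83]
```

View pics/a9.png

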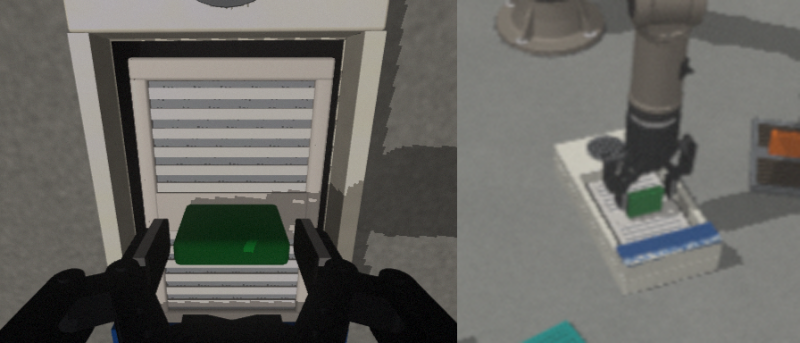

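Released at 69 mm opening, and the plate didn't move. Next I'll withdraw straight up.

Call:
step_arm(motion=[0, 0, 8, 0, 0.2, 0, 0, 15, 0, 0.2, 0, 0, 25, 0, 0.2, 0, 0, 35, 0, 0.2, 0, 0, 40, 0, 0.2, -30, 0, 30, 0, 0.2, -40, 0, 10, 0, 0.2, -40, 0, 0, 0, 0.2])

```text
clock: 15.0
position: [0.475, 0.0375, 0.2232]
tool_rot: [[-0.166, 0.986, 0.006], [0.986, 0.166, 0.001], [-0.0, 0.006, -1.0]]
ft_force: [0.7, -0.8, 0.4]
grip_width: 0.068
```

Call:
step_arm(motion=[-10, -40, 0, 0, 0.2, 0, -45, 0, 0, 0.2, 0, -45, 0, 0, 0.2, 0, -45, 0, 0, 0.2, 0, -40, 0, 0, 0.2, 0, 0, 0, 0, 0.2, 0, 0, 0, 0, 0.2, 0, 0, 0, 0, 0.2])

```text
clock: 15.8
position: [0.4645, -0.1755, 0.2204]
tool_rot: [[-0.169, 0.986, 0.0], [0.986, 0.169, 0.001], [0.001, 0.001, -1.0]]
ft_force: [0.4, 0.6, 0.1]
grip_width: 0.0682
```

```bash
python3 - <<'E'
from h import *
a=cv2.resize(robot.get_image("scene")[:,:,::-1][145:230,255:340],(400,400),interpolation=cv2.INTER_CUBIC)
b=cv2.resize(robot.get_image("top")[:,:,::-1][140:240,170:270],(400,400),interpolation=cv2.INTER_CUBIC)
cv2.imwrite("pics/end.png",np.hstack([a,b]));print(robot.get_state()["position"])
E
```

```text
[ 0.46460522 -0.17521159  0.22032795]
```

View pics/end.png

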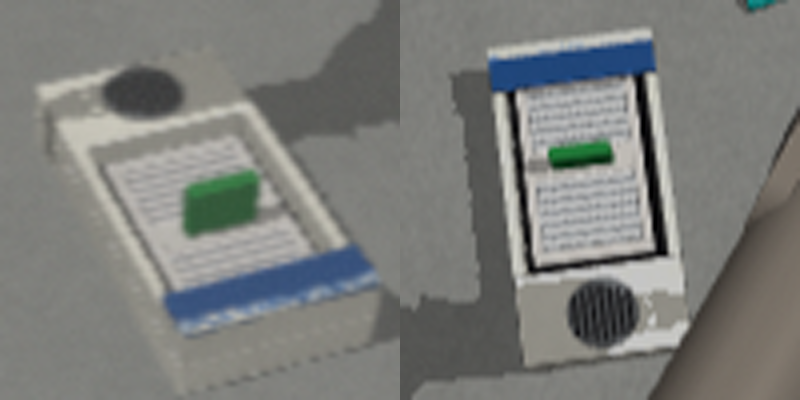

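The cassette lies flat in the seat with its far edge under the blue lip, the gaps look even, and the arm is clear.

```bash
python3 -c "
from station import robot
print(robot.job_done())"
```

```text
the job is handed in; nothing more can be done
None
```

The clean cassette is seated flat in the unit with its far short edge under the blue lip. I let go only once it was down, and handed the job in at about 16 s.

- **Grip:** the tool could only be turned about the vertical axis, so I pinched the green tab across its 56 mm width instead of across x. That let the plate pivot between the pads. My first grip put the fingertips on the plate, so I regripped about 8 mm higher.
- **Tilt:** I pressed the plate on the casing's inner edge until it stood at about 10.5°, near the low end of the 10–20° range. The wrist force peaked at about 68 N while both ends were supported.
- **Fit:** I slid the low edge under the lip without contact, lowered until the other end was flat, and pressed to about 35 N. I then eased off, opened to 69 mm and withdrew.

**Last checks:**
- The +x edge measured about 9 mm above the seat floor against the expected 12. That is within measuring error, and a firm stop and the pictures both showed the plate flat.
- That edge was at x ≈ 90 mm and the sides at y ≈ +53 and −57 mm, so the plate is centred to about 2 mm.
- The plate did not shift on release, the wrist force was near zero, and the arm was clear.
- I never moved towards the used cassette or the look-alikes. I did not check them in a separate final picture.

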